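# Select third on the bench-mounted gearbox cover

## Robot

A 6-joint arm with a two-finger parallel gripper is mounted at the origin on the work surface. World frame = base frame: x ahead of the robot, y to its left, z up, the work surface at z = 0. Lengths are in m, angles in rad, forces in N, time in s.
With the tool pointing down it reaches from about 0.35 to 0.975 m from the base axis. Payload 4.9 kg.
Tool frame: the origin (TCP) lies between the finger pads; the fingertips stand 17 mm ahead of it and the grasp point (between the pads) lies 2 mm behind it; z points along the fingers, y is the direction in which the jaws open and shut (so a half turn about z gives the same grasp; the last joint's range is limited). The gripper opens to 85 mm and grips with 20 to 120 N. Pads are 22 mm wide; open, the fingers measure 114 mm over their backs; the gripper's body (76 mm by 85 mm) begins 54 mm behind the grasp point. The pads swing forward as they close: fully open they stand 13 mm farther back than shut.
Start: joints at [0.999, 0.053, 1.613, -0, 1.476, -0.119], TCP at [0.273, 0.562, 0.248] pointing down, gripper open.
Joint ranges: [-3.01, 3.01], [-1.01, 2.22], [0.06, 2.58], [-1.02, 4.17], [0.09, 2.62], [-3.14, 3.14]. Speed limits (rad/s): [2.57, 2.57, 3.14, 3.14, 3.14, 3.14].

## Interface

Orientations are given as a unit quaternion [w, x, y, z].
In Python, from plant import state, grab_frame, camera_model, job_done, find_in, silhouettes, landmark_of gives the robot as it stands.
- The arm moves only by the shell command python3 -m crank 'ROWS'. ROWS is JSON, a list of rows, each an object with "angular": the turn, a rotation vector about the tool's x, y, z each as a share of 5 degrees, from -1 to 1, a list of three; "delta_pos": the shift along the tool's x, y, z each as a share of 3 cm, from -1 to 1, a list of three; "gripper": the opening, from 0 (shut) to 1 (fully open). In form: [{"angular": [ax, ay, az], "delta_pos": [tx, ty, tz], "gripper": gripper}, ...]. A call has 1 to 12 rows; each row shifts and turns the commanded pose from where the row before left it, along the tool's axes as they then stand; what a row does not reach is not made up. A row lasts 1/8 s, in which the tool goes at most 62.5 mm and 10.7 degrees, less where a joint would pass 70% of its speed; a pose out of reach is approached as far as the arm can. A call with a number of a shift or a turn outside -1 to 1 is refused whole. A call with a gripper value outside its range is refused whole. The fingers move at their own pace and stop on an object; the grip force is fixed at half the most. Time passes only in rows, so rows that do not move let the fingers close. It gives the time, the measured TCP pose, the force and the opening at its end, in the units of the state.
- state(): the state, without advancing time (a new reading comes with each control period).
- grab_frame(name): name is "side" or "top" or "wrist"; returns the picture (400x640x3 uint8, red, green, blue); there is no depth.
- camera_model(name): a dict with "camera_matrix" (3x3 intrinsics, pixels), "rvec" (rotation vector, rad) and "tvec" (3), from world to camera coordinates, as OpenCV has them; the wrist camera has in their place "mount" (4x4, takes a point from camera to tool coordinates, whose origin is the TCP and whose axes are the flange's). Camera axes: x right, y down, z forward; pixel columns grow to the right and rows downward; lengths in m; the calibration is good to about 2 mm. A picture is of the moment at which its call begins: read the wrist's pose just before it. camera_model takes no time and is no camera call.
- job_done(): hands the job in, once; it reports no verdict.
Trained networks look in the newest picture that a camera, given by its name, has taken for a name from the list of things; names that differ only in an ending like _2 or _b are one class to them, and where a whole thing is asked for, a point or a joint stands for the part that bears it (a point fixed in the world has none). Each returns a list of dicts, best first, with "conf" (0 to 1); they miss things now and then, are a little off and sometimes report something else, mostly with a low value. They report only what shows in the picture. A call takes as long as a camera call.
- find_in(camera, target): "bbox" ([left, top, right, bottom] in pixels, round what is visible of it).
- silhouettes(camera, target): "mask" (400x640 bool, what is visible of it) and "bbox" ([left, top, right, bottom] in pixels, round what is visible of it).
- landmark_of(camera, target): "pixel" ([column, row] in pixels: a listed point, or the origin of a listed thing).
The state is a dict: "time": time; "joint_pos": joint angles; "joint_vel": joint speeds; "joint_efforts": joint torques, N m; "tool_pos": TCP position; "tool_rot": TCP orientation; "contact_force": force on the tool from outside, world axes, zero at the start; "ft_torque": the same for the moment, N m; "gripper_width": opening from 0.0 (shut) to 1.0 (fully open).
Only numpy, scipy, OpenCV 4.12 (cv2) and the standard library are available. Lean on these libraries where they do the work, as an engineer would, in place of code of your own. Each camera call takes 0.05 s, during which the arm holds its last target.

## Task

The gearbox cover of the launching tractor is bolted to the bench, and its gear lever has been left somewhere along the left-hand (first-second) slot of the H gate. Push its knob with the fingertips to neutral, across the gate to the right-hand side, then forward (away from the robot) fully home into third, the far right slot, without going back into fourth on the way. Only push, with an ordinary light hand: do not grip the lever or force it against the gate; leave it standing in third and leave the loose things on the bench where they are.

Things in the scene. Friction and masses are not known exactly. Their poses are not given: they have to be found in the camera images.
- cover: cast aluminium gearbox cover with a round shift tower, bolted on a dark steel plate 300 x 210 x 10 mm; immovable, turned up to 0.35 rad. Origin: middle of the plate's underside, on the bench. +x is forward (away from the robot), +y left, z up. Apart from the lever it is at most 170 mm high (gate screws).
- gate (a point): centre of the upper face of the steel gate plate (124 x 104 x 8 mm) on the tower, 159 mm above the cover's origin, same axes. The H is cut through it: two slots along x, 18 mm left and right of the centre, ending at x = +-35 mm, joined by a cross slot along y at x = 0; all 18 mm wide. First = far left, second = near left, third = far right, fourth = near right.
- knob (a point): centre of the black ball knob, 46 mm in diameter, on top of the round 12 mm steel lever. The lever turns about a pivot 50 mm above the cover's origin, 215 mm below the knob's centre. In the cover's frame the knob is at x = 215 sin(fore), y = -215 sin(across) cos(fore), z = 50 + 215 cos(across) cos(fore) mm.
- fore (a joint): lean of the lever forward (+x of the cover) in rad: 0 in neutral (upright), 0.255 fully home against the slot end in first or third, -0.255 fully home in second or fourth. Stiff: it moves under a push of about 4 N at the knob and stays where it is left; there is no spring.
- across (a joint): lean of the lever to the right (-y of the cover) in rad: -0.15 to -0.19 in the left slot (first, second), 0.15 to 0.19 in the right slot (third, fourth); 0.19 is against the gate's right side. The lever can cross only while fore is within 0.028 of 0; the rounded gate corners guide it in from about 0.05. Stiff like fore: about 4 N at the knob, stays where it is left.
- oil_bottle: loose grey plastic bottle, 68 mm in diameter, 165 mm high, standing beside the cover; origin at the centre of its base. Leave alone.
- spanner: loose steel spanner, 190 mm long, lying flat on the bench beside the cover; origin at its middle, x along its length. Leave alone.
- spare_gear: loose steel gear, 68 mm in diameter, 26 mm high, lying flat; origin at the centre of its underside. Leave alone.
- parts_tray: loose sheet-steel tray with a few bolts, 100 x 140 mm, 35 mm high; origin at the centre of its underside. Leave alone.

How it is judged:
On the way, in this order (a step that is already met when the one before it is completed fails the run):
1. the lever is across, in line with the right-hand slot, before it goes forward (value of joint across above 0.13 rad and value of joint fore below 0.12 rad), for 0.05 s.
2. the lever is forward, fully home in third (value of joint across above 0.12 rad and value of joint fore above 0.23 rad), for 0.2 s.
At the end, for the whole second after the job is handed in: the lever stands still in the far right slot (third), within 0.025 rad (5 mm at the knob) of the slot's end, and nothing touches it (all of step 2 and velocity of joint fore between -0.05 and 0.05 rad/s).
It fails at once if the lever goes down into fourth (more than halfway into the near right slot) (value of joint across above 0.08 rad and value of joint fore below -0.12 rad).
It fails at once if the lever is gripped or forced (more than 35 N between fingers and lever) (contact force between the fingers and fore above 35 N).
It fails at once if a bystander (oil bottle, spanner, spare gear or parts tray) is moved more than 15 mm (distance of any of oil_bottle, spanner, spare_gear, parts_tray from where it was at the start of the episode above 0.015 m).
It also fails if it takes over 48 s, if anything falls off the work surface, if the arm or the gripper's body presses on something with over 40 N, if the wrist force passes 120 N, or if a joint passes its speed limit or range.

## Working session

There is one attempt and no reset: what is moved stays moved. The work goes in short steps, Python scripts to look and compute and a shell command to move; the robot and the scene stay as the last step left them, time stands still between calls to the robot, and variables do not carry over. Pictures are saved under pics/ and viewed, and the job is handed in when it is done.

```bash
ls; mkdir -p pics; python3 - <<'E'
from plant import *
import cv2
print(state())
for c in ["side","top","wrist"]:
    im=grab_frame(c); cv2.imwrite(f"pics/{c}0.png",im[:,:,::-1])
    for t in ["gate","knob","cover","oil_bottle","spanner","spare_gear","parts_tray"]:
        print(c,t,[(r['pixel'],round(r['conf'],2)) for r in landmark_of(c,t)][:2])
    print(camera_model(c))
E
```

```text
pics
{'time': 0.0, 'joint_pos': array([ 9.98984335e-01,  5.33403314e-02,  1.61428549e+00,  4.06562208e-05,
        1.47596695e+00, -1.18999493e-01]), 'joint_vel': array([-6.09807261e-05, -8.74750170e-04,  1.03788215e-03, -7.83584961e-04,
       -1.00417883e-03, -2.41286589e-04]), 'joint_efforts': array([-1.23034893e-04, -3.93668532e+01, -3.70185435e+01, -7.65716118e-05,
        7.08673979e-03, -8.44970174e-06]), 'tool_pos': array([0.2731115, 0.5615306, 0.2470783]), 'tool_rot': array([-3.57638278e-04,  2.24478728e-01,  9.74478476e-01, -9.34142818e-04]), 'contact_force': array([-0.26443816,  0.13406409,  0.79987389]), 'ft_torque': array([ 0.00860227,  0.0436187 , -0.0181164 ]), 'gripper_width': 1.0021226421698735}
side gate [([333.7, 215.7], 0.91)]
side knob [([311.2, 178.8], 0.75)]
side cover [([329.8, 256.2], 0.95)]
side oil_bottle [([326.6, 196.7], 0.69)]
side spanner []
side spare_gear [([335.6, 318.4], 0.62)]
side parts_tray [([270.0, 221.6], 0.59), ([335.3, 316.9], 0.16)]
{'camera_matrix': array([[425.69388489,   0.        , 314.1443271 ],
       [  0.        , 425.69388489, 201.
[... 685 characters left out ...]
2170213, 0.61966956, 1.21006128])}
wrist gate []
wrist knob []
wrist cover []
wrist oil_bottle []
wrist spanner []
wrist spare_gear []
wrist parts_tray [([160.9, 394.5], 0.58)]
{'camera_matrix': array([[294.41294146,   0.        , 318.56697841],
       [  0.        , 294.41294146, 195.68308741],
       [  0.        ,   0.        ,   1.        ]]), 'mount': array([[ 1.05446342e-04, -9.61706429e-01, -2.74081618e-01,
         7.09143025e-02],
       [ 9.99999989e-01,  1.30912643e-04, -7.46244476e-05,
        -1.73037862e-04],
       [ 1.07647560e-04, -2.74081607e-01,  9.61706432e-01,
        -1.26413818e-01],
       [ 0.00000000e+00,  0.00000000e+00,  0.00000000e+00,
         1.00000000e+00]])}
```

View pics/side0.png

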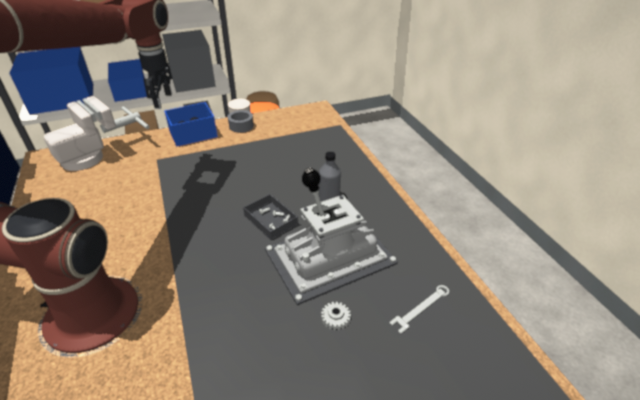

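View pics/top0.png

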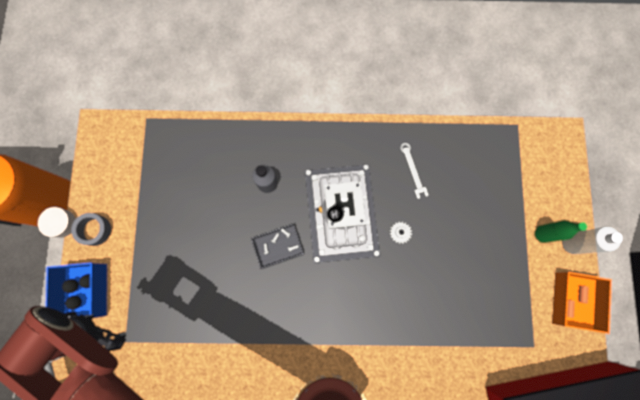

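```bash
cat > h.py <<'E'
import numpy as np, cv2
from scipy.optimize import least_squares
from plant import *
def proj(c,P):
    m=camera_model(c)
    p,_=cv2.projectPoints(np.asarray(P,float).reshape(-1,1,3),m['rvec'],m['tvec'],m['camera_matrix'],None); return p[:,0]
def ray(c,uv):
    m=camera_model(c);R,_=cv2.Rodrigues(m['rvec']);
    d=R.T@np.linalg.inv(m['camera_matrix'])@np.array([uv[0],uv[1],1.]); return -R.T@m['tvec'],d
def atz(c,uv,z):
    o,d=ray(c,uv); return o+d*(z-o[2])/d[2]
def cover2w(cx,cy,th,P):
    P=np.atleast_2d(P);c,s=np.cos(th),np.sin(th)
    return np.c_[cx+c*P[:,0]-s*P[:,1],cy+s*P[:,0]+c*P[:,1],P[:,2]]
def knob(f,a): return np.array([.215*np.sin(f),-.215*np.sin(a)*np.cos(f),.05+.215*np.cos(a)*np.cos(f)])
E
python3 - <<'E'
from h import *
for c,(x,y,w,h) in {"side":(250,130,160,120*1+60),"top":(240,130,200,150)}.items():
    im=cv2.imread(f"pics/{c}0.png")[y:y+h,x:x+w]
    cv2.imwrite(f"pics/{c}0z.png",cv2.resize(im,None,fx=4 if c=="top" else 3.3,fy=4 if c=="top" else 3.3,interpolation=cv2.INTER_CUBIC))
for uv in [(308,172),(366,167),(377,253),(317,260)]: print(atz("top",uv,.012))
print(atz("top",(344.3,206),.159),atz("side",(333.7,215.7),.159),atz("side",(329.8,256.2),0),atz("top",(337.5,210.8),0))
E
```

```text
[0.73769633 0.07789503 0.012     ]
[ 0.7577084  -0.11112059  0.012     ]
[ 0.47865427 -0.14442178  0.012     ]
[0.45410968 0.04411484 0.012     ]
[ 0.6014074  -0.03120504  0.159     ] [ 0.60970948 -0.04315265  0.159     ] [ 0.60864054 -0.03101046  0.        ] [ 0.61328001 -0.0196116   0.        ]
```

View pics/side0z.png

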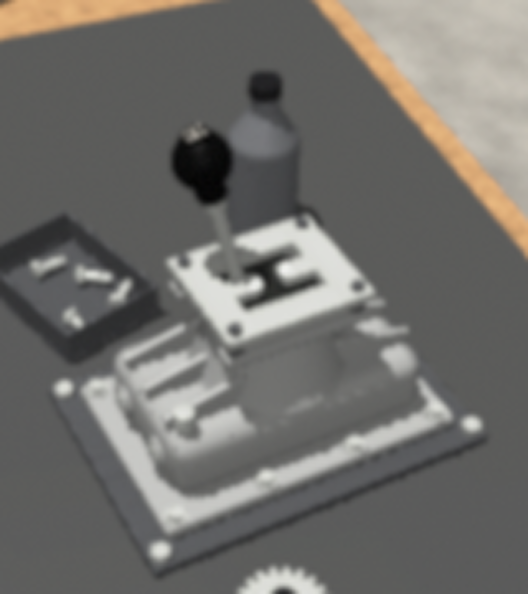

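View pics/top0z.png

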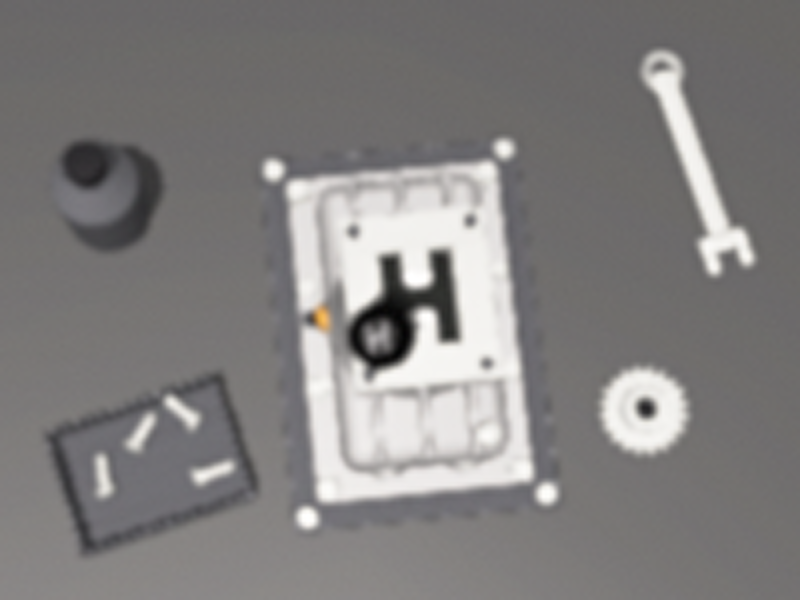

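```bash
cat > fit.py <<'E'
from h import *
T=lambda x,y:(240+x/4,130+y/4); S=lambda x,y:(250+x/3.3,130+y/3.3)
obs=[]
def res(p,full=False):
    cx,cy,th,bx,by,bz,f,a=p
    W=lambda P:cover2w(cx,cy,th,P)
    tp=W([[bx,by,bz],[bx,-by,bz],[-bx,-by,bz],[-bx,by,bz],[.035,-.018,.159],[-.035,-.018,.159],knob(f,a)])
    to=[T(274,170),T(504,149),T(546,493),T(307,517),T(440,250),T(449,342),T(381,335)]
    sp=W([[-bx,by,bz],[-bx,-by,bz],[bx,-by,bz],knob(f,a)])
    so=[S(62,388),S(160,551),S(472,425),S(202,160)]
    r=np.r_[(proj("top",tp)-to),(proj("side",sp)-so)]
    return r if full else r.ravel()
s=least_squares(res,[.6,-.03,.1,.14,.095,.015,-.1,-.17],loss='soft_l1')
print(np.round(s.x,4)); print(np.round(res(s.x,True),2))
p=s.x; np.save('fit.npy',p)
for n,P in dict(gate=[0,0,.159],knob=knob(p[6],p[7]),neutral_l=knob(0,-.17),neutral_r=knob(0,.17),third=knob(.255,.17)).items(): print(n,cover2w(*p[:3],P).round(4))
for n,c,uv,z in [("bottle","top",(267.5,182.6),0),("spanner","top",(414.8,173.1),0),("tray","top",(283.1,245.1),0),("gear","side",(335.6,318.4),0)]: print(n,atz(c,uv,z))
E
python3 fit.py
```

```text
[ 0.6069 -0.0332  0.1137  0.14    0.0944  0.0153 -0.1826 -0.1691]
[[-0.11 -0.05]
 [ 0.1  -0.24]
 [ 0.15 -0.28]
 [ 0.07 -0.27]
 [-0.1  -0.99]
 [ 0.41  0.09]
 [ 0.31 -0.34]
 [-0.16 -0.11]
 [-0.54  0.22]
 [-0.67 -0.01]
 [-0.5  -0.3 ]]
gate [[ 0.6069 -0.0332  0.159 ]]
knob [[ 0.5641 -0.0022  0.2584]]
neutral_l [[0.6028 0.003  0.2619]]
neutral_r [[ 0.6111 -0.0693  0.2619]]
third [[ 0.6648 -0.062   0.255 ]]
bottle [0.70296684 0.20966938 0.        ]
spanner [ 0.7430288  -0.27334674  0.        ]
tray [0.50007605 0.15264883 0.        ]
gear [ 0.54615413 -0.22174722  0.        ]
```

```bash
cat > rel.py <<'E'
import sys
from h import *
from scipy.spatial.transform import Rotation as R
p=np.load('fit.npy')
def rel(tx=None,ty=None,tz=None,q=True):
    s=state();th=p[2]
    q=s['tool_rot'];Rt=R.from_quat([q[1],q[2],q[3],q[0]])
    Rc=R.from_euler('z',th); tcp=Rc.inv().apply(s['tool_pos']-[p[0],p[1],0])
    # target rot: tool x=-cover x, y=cover y, z=-z
    G=Rc*R.from_matrix(np.diag([-1.,1,-1]))
    dr=(Rt.inv()*G).as_rotvec(degrees=True)/5
    print('t',round(s['time'],2),'tcp cover mm',(tcp*1e3).round(1),'rot shares',dr.round(2),'F cover',Rc.inv().apply(s['contact_force']).round(1),'grip',round(s['gripper_width'],2))
    if tx is not None:
        d=Rc.apply(np.array([tx,ty,tz])/1e3-tcp)
        print('delta shares in aligned tool',(G.inv().apply(d)/.03).round(2),'in current tool',(Rt.inv().apply(d)/.03).round(2))
if __name__=="__main__": rel(*map(float,sys.argv[1:]))
E
python3 rel.py -95 36 360
```

```text
t 1.2 tcp cover mm [-263.8  629.2  248.3] rot shares [ 0.   -0.   -6.49] F cover [ 0.2 -0.5 -0.1] grip 1.0
delta shares in aligned tool [ -5.63 -19.77  -3.72] in current tool [-15.36 -13.66  -3.72]
```

```bash
python3 -m crank '[{"angular":[0,0,-1],"delta_pos":[0,0,-1],"gripper":0},{"angular":[0,0,-1],"delta_pos":[0,0,-1],"gripper":0},{"angular":[0,0,-1],"delta_pos":[0,0,-1],"gripper":0},{"angular":[0,0,-1],"delta_pos":[0,0,-0.8],"gripper":0},{"angular":[0,0,-1],"delta_pos":[0,0,0],"gripper":0},{"angular":[0,0,-1],"delta_pos":[0,0,0],"gripper":0},{"angular":[0,0,-0.5],"delta_pos":[0,0,0],"gripper":0}]'; python3 rel.py -95 36 360
```

```text
time: 2.08
tool_pos: [0.2734, 0.562, 0.3623]
tool_rot: [-0.0, -0.058, 0.998, 0.0]
contact_force: [0.2, -0.2, 0.5]
gripper_width: 0.001
t 2.08 tcp cover mm [-263.8  629.2  362.3] rot shares [0.   0.   0.03] F cover [ 0.2 -0.2  0.5] grip 0.0
delta shares in aligned tool [ -5.63 -19.77   0.08] in current tool [ -5.58 -19.79   0.08]
```

```bash
python3 -m crank '[{"angular":[0,0,0],"delta_pos":[-0.28,-0.9,0],"gripper":0},{"angular":[0,0,0],"delta_pos":[-0.28,-0.9,0],"gripper":0},{"angular":[0,0,0],"delta_pos":[-0.28,-0.9,0],"gripper":0},{"angular":[0,0,0],"delta_pos":[-0.28,-0.9,0],"gripper":0},{"angular":[0,0,0],"delta_pos":[-0.28,-0.9,0],"gripper":0},{"angular":[0,0,0],"delta_pos":[-0.28,-0.9,0],"gripper":0},{"angular":[0,0,0],"delta_pos":[-0.28,-0.9,0],"gripper":0},{"angular":[0,0,0],"delta_pos":[-0.28,-0.9,0],"gripper":0},{"angular":[0,0,0],"delta_pos":[-0.28,-0.9,0],"gripper":0},{"angular":[0,0,0],"delta_pos":[-0.28,-0.9,0],"gripper":0},{"angular":[0,0,0],"delta_pos":[-0.28,-0.9,0],"gripper":0},{"angular":[0,0,0],"delta_pos":[-0.28,-0.9,0],"gripper":0}]' >/dev/null; python3 -m crank '[{"angular":[0,0,0],"delta_pos":[-0.23,-0.9,0],"gripper":0},{"angular":[0,0,0],"delta_pos":[-0.23,-0.9,0],"gripper":0},{"angular":[0,0,0],"delta_pos":[-0.23,-0.9,0],"gripper":0},{"angular":[0,0,0],"delta_pos":[-0.23,-0.9,0],"gripper":0},{"angular":[0,0,0],"delta_pos":[-0.23,-0.9,0],"gripper":0},{"angular":[0,0,0],"delta_pos":[-0.23,-0.9,0],"gripper":0},{"angular":[0,0,0],"delta_pos":[-0.23,-0.9,0],"gripper":0},{"angular":[0,0,0],"delta_pos":[-0.23,-0.9,0],"gripper":0},{"angular":[0,0,0],"delta_pos":[-0.23,-0.9,0],"gripper":0},{"angular":[0,0,0],"delta_pos":[-0.1,-0.9,0],"gripper":0},{"angular":[0,0,0],"delta_pos":[0,0,0],"gripper":0}]'; python3 rel.py -95 36 260
python3 - <<'E'
from h import *
for c in ["wrist","top","side"]:
    im=grab_frame(c); cv2.imwrite(f"pics/{c}1.png",im[:,:,::-1])
cv2.imwrite("pics/side1z.png",cv2.resize(cv2.imread("pics/side1.png")[60:300,180:420],None,fx=2.5,fy=2.5))
E
```

```text
time: 4.95
tool_pos: [0.5062, -0.0103, 0.3621]
tool_rot: [-0.0, -0.056, 0.998, 0.0]
contact_force: [0.6, 0.5, -0.6]
gripper_width: 0.0
t 4.95 tcp cover mm [-97.5  34.1 362.1] rot shares [ 0.   -0.   -0.02] F cover [ 0.6  0.4 -0.6] grip 0.0
delta shares in aligned tool [-0.08  0.06  3.4 ] in current tool [-0.08  0.06  3.4 ]
```

View pics/side1z.png

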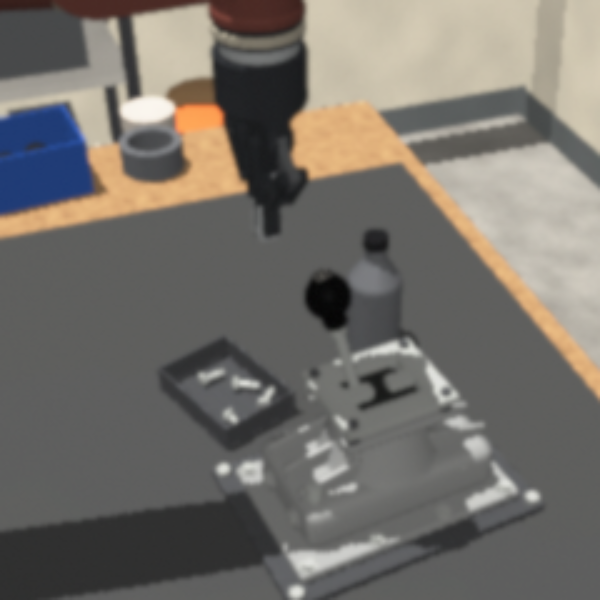

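View pics/wrist1.png

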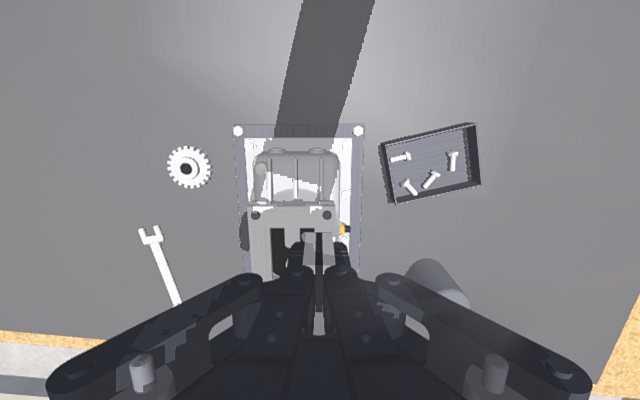

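```bash
python3 -m crank '[{"angular":[0,0,0],"delta_pos":[0,0.06,1],"gripper":0},{"angular":[0,0,0],"delta_pos":[0,0,1],"gripper":0},{"angular":[0,0,0],"delta_pos":[0,0,1],"gripper":0},{"angular":[0,0,0],"delta_pos":[0,0,0.43],"gripper":0},{"angular":[0,0,0],"delta_pos":[-0.2,0,0],"gripper":0},{"angular":[0,0,0],"delta_pos":[-0.2,0,0],"gripper":0},{"angular":[0,0,0],"delta_pos":[-0.2,0,0],"gripper":0}]'; python3 rel.py -34 36 259
for i in 1 ; do python3 -m crank '[{"angular":[0,0,0],"delta_pos":[-0.1,0,0],"gripper":0},{"angular":[0,0,0],"delta_pos":[-0.1,0,0],"gripper":0}]' >/dev/null; python3 rel.py; done
python3 -m crank '[{"angular":[0,0,0],"delta_pos":[-0.1,0,0],"gripper":0},{"angular":[0,0,0],"delta_pos":[-0.1,0,0],"gripper":0}]' >/dev/null; python3 rel.py
python3 -m crank '[{"angular":[0,0,0],"delta_pos":[-0.1,0,0],"gripper":0},{"angular":[0,0,0],"delta_pos":[-0.1,0,0],"gripper":0}]' >/dev/null; python3 rel.py
python3 - <<'E'
from h import *
for c in ["side"]:
    im=grab_frame(c); cv2.imwrite(f"pics/{c}2.png",im[:,:,::-1])
cv2.imwrite("pics/side2z.png",cv2.resize(cv2.imread("pics/side2.png")[60:300,180:420],None,fx=2.5,fy=2.5))
E
```

```text
time: 5.98
tool_pos: [0.525, -0.0053, 0.2611]
tool_rot: [0.001, -0.057, 0.998, -0.0]
contact_force: [0.2, 0.5, 0.4]
gripper_width: 0.0
t 5.97 tcp cover mm [-78.3  37.  261.1] rot shares [-0.01  0.03  0.01] F cover [0.3 0.5 0.4] grip 0.0
delta shares in aligned tool [-1.48 -0.03  0.07] in current tool [-1.48 -0.03  0.07]
t 6.22 tcp cover mm [-73.1  37.  259.7] rot shares [-0.    0.    0.01] F cover [-0.5  0.4  1. ] grip -0.0
t 6.47 tcp cover mm [-68.   37.2 259.7] rot shares [ 0.   -0.02  0.01] F cover [-4.7  0.5  4.1] grip -0.0
t 6.72 tcp cover mm [-61.9  37.2 259.9] rot shares [ 0.   -0.02  0.01] F cover [-5.7  1.   4.4] grip 0.0
```

View pics/side2z.png

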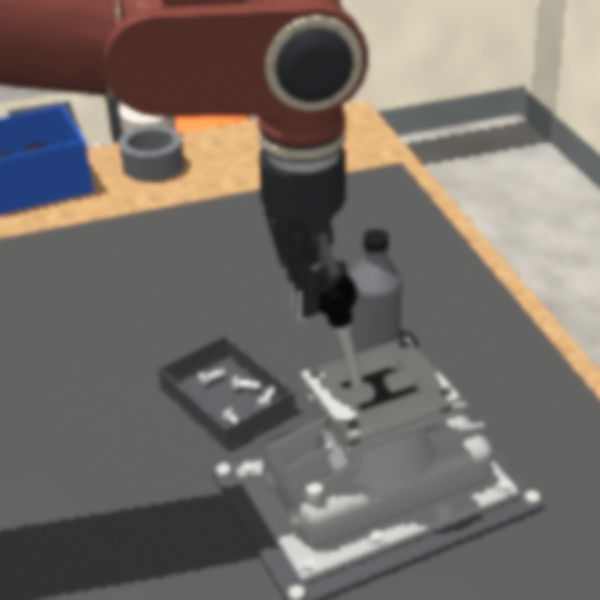

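```bash
python3 -m crank '[{"angular":[0,0,0],"delta_pos":[-0.12,0,0],"gripper":0},{"angular":[0,0,0],"delta_pos":[-0.12,0,0],"gripper":0},{"angular":[0,0,0],"delta_pos":[-0.12,0,0],"gripper":0},{"angular":[0,0,0],"delta_pos":[-0.12,0,0],"gripper":0},{"angular":[0,0,0],"delta_pos":[-0.12,0,0],"gripper":0},{"angular":[0,0,0],"delta_pos":[-0.12,0,0],"gripper":0},{"angular":[0,0,0],"delta_pos":[-0.12,0,0],"gripper":0},{"angular":[0,0,0],"delta_pos":[0,0,0],"gripper":0}]' >/dev/null; python3 rel.py -34 36 259
python3 - <<'E'
from h import *
for c in ["side","top","wrist"]:
    im=grab_frame(c); cv2.imwrite(f"pics/{c}3.png",im[:,:,::-1])
    print(c,[(r['pixel'],round(r['conf'],2)) for r in landmark_of(c,"knob")][:2])
cv2.imwrite("pics/side3z.png",cv2.resize(cv2.imread("pics/side3.png")[130:250,250:370],None,fx=5,fy=5))
cv2.imwrite("pics/top3z.png",cv2.resize(cv2.imread("pics/top3.png")[130:280,240:440],None,fx=4,fy=4))
p=np.load('fit.npy')
for f in [-.05,0,.05]:
  for c in ["side","top"]: print(f,c,proj(c,cover2w(*p[:3],knob(f,-.17))))
E
```

```text
t 7.78 tcp cover mm [-36.1  37.1 259.3] rot shares [0.   0.   0.01] F cover [-3.   0.1  2.5] grip -0.0
delta shares in aligned tool [-0.07 -0.04  0.01] in current tool [-0.07 -0.04  0.01]
side [([326.6, 174.4], 0.85)]
top []
wrist [([321.7, 321.6], 0.83)]
-0.05 side [[321.12471785 173.74896504]]
-0.05 top [[334.18277663 202.49954401]]
0 side [[325.07282679 172.45856905]]
0 top [[333.73493353 198.42704947]]
0.05 side [[329.00570323 171.37532636]]
0.05 top [[333.31524423 194.4041486 ]]
```

View pics/side3z.png

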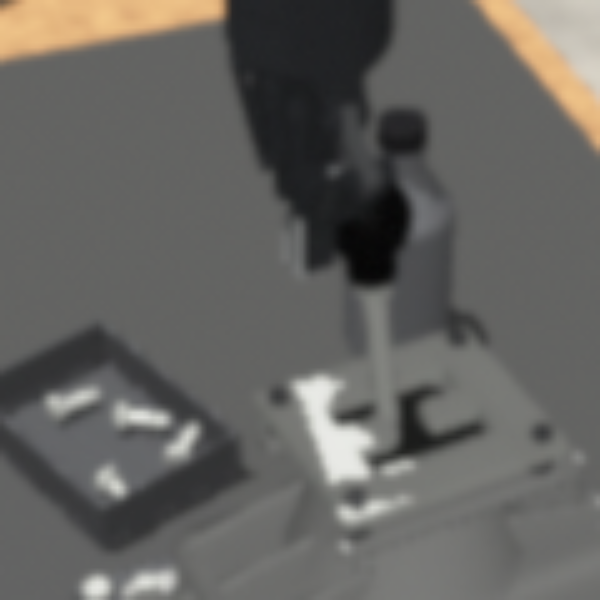

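View pics/top3z.png

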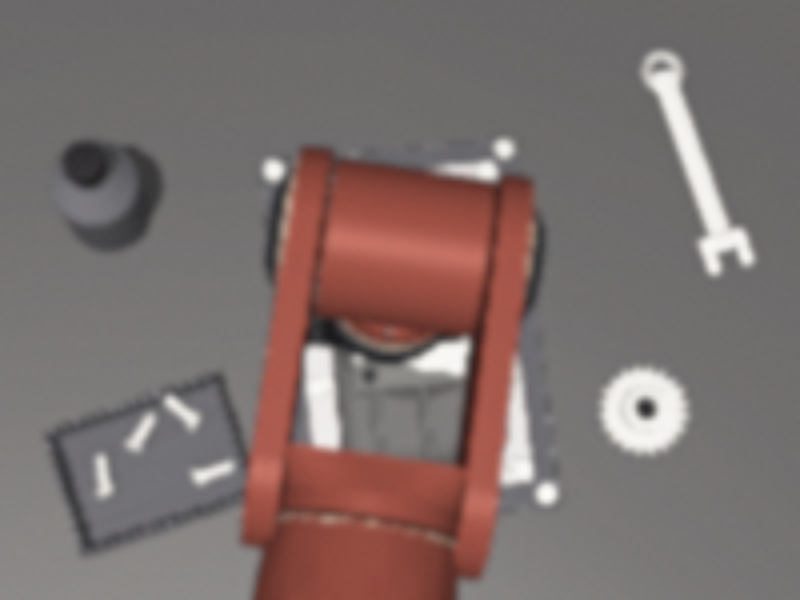

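```bash
python3 -m crank '[{"angular":[0,0,0],"delta_pos":[0.5,0,0],"gripper":0},{"angular":[0,0,0],"delta_pos":[0.75,0.5,0],"gripper":0},{"angular":[0,0,0],"delta_pos":[0.5,0.7,0],"gripper":0},{"angular":[0,0,0],"delta_pos":[0,0.8,0],"gripper":0},{"angular":[0,0,0],"delta_pos":[0,0,0],"gripper":0}]' >/dev/null; python3 rel.py 0 95 259
python3 - <<'E'
from h import *
print(state()['joint_pos'].round(2))
for c in ["side","wrist"]:
    im=grab_frame(c); cv2.imwrite(f"pics/{c}4.png",im[:,:,::-1])
    print(c,[(r['pixel'],round(r['conf'],2)) for r in landmark_of(c,"knob")][:2])
cv2.imwrite("pics/side4z.png",cv2.resize(cv2.imread("pics/side4.png")[130:250,250:370],None,fx=5,fy=5))
E
```

```text
t 8.7 tcp cover mm [-89.4  97.9 259.3] rot shares [-0.    0.01  0.03] F cover [-0.2  0.4 -1. ] grip 0.0
delta shares in aligned tool [-2.98 -0.1   0.01] in current tool [-2.98 -0.11  0.01]
[-0.04 -0.23  1.86  0.    1.51 -1.73]
side [([323.9, 176.2], 0.68)]
wrist []
```

View pics/side4z.png

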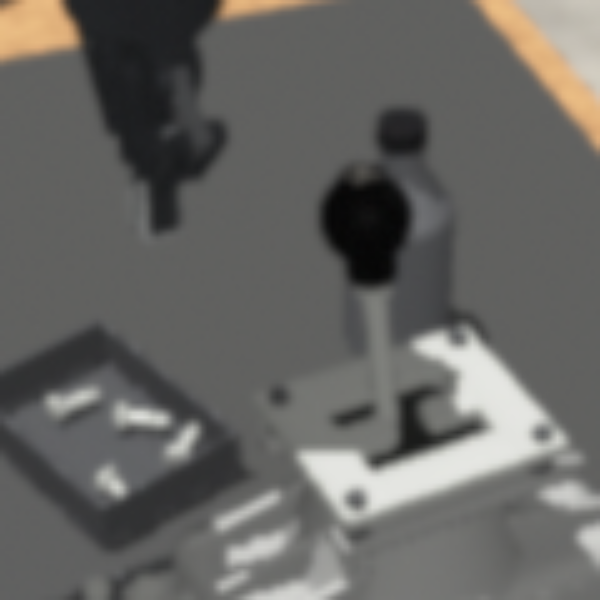

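View pics/wrist4.png

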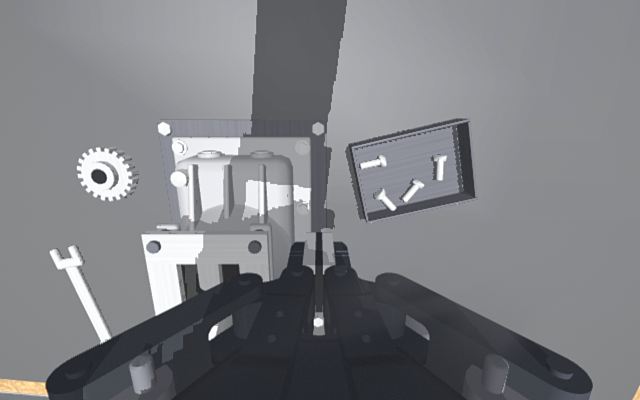

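```bash
cat > kn.py <<'E'
from h import *
import sys
p=np.load('fit.npy')
def solve(c,uv,z=None):
    b=np.array([-.5,-.3]) if c=="side" else np.array([.31,-.34])
    r=lambda q: (proj(c,cover2w(*p[:3],knob(*q)))-uv-b).ravel()
    return least_squares(r,[0,0.]).x.round(3)
def ball(c,im,box):
    x,y,w,h=box; g=cv2.cvtColor(im[y:y+h,x:x+w],cv2.COLOR_BGR2GRAY); 
    return (g<28).astype(np.uint8)
if __name__=="__main__":
    print(solve("side",np.array([float(sys.argv[1]),float(sys.argv[2])])))
E
python3 kn.py 323.2 172.6; python3 kn.py 323.9 173;python3 kn.py 322.7 172.2; python3 kn.py 311.2 178.5
python3 - <<'E'
from h import *
for n in (0,4):
    im=cv2.imread(f"pics/side{n}.png"); x0,y0,x1,y1=(290,155,335,205)
    z=cv2.resize(im[y0:y1,x0:x1],None,fx=12,fy=12,interpolation=cv2.INTER_CUBIC); cv2.imwrite(f"pics/ball{n}.png",z)
a=np.hstack([cv2.imread("pics/ball0.png"),cv2.imread("pics/ball4.png")]); a=cv2.resize(a,None,fx=.74,fy=.74)
cv2.imwrite("pics/balls.png",cv2.convertScaleAbs(a,alpha=2))
E
```

```text
[-0.02  -0.189]
[-0.018 -0.176]
[-0.02  -0.202]
[-0.183 -0.169]
```

View pics/balls.png

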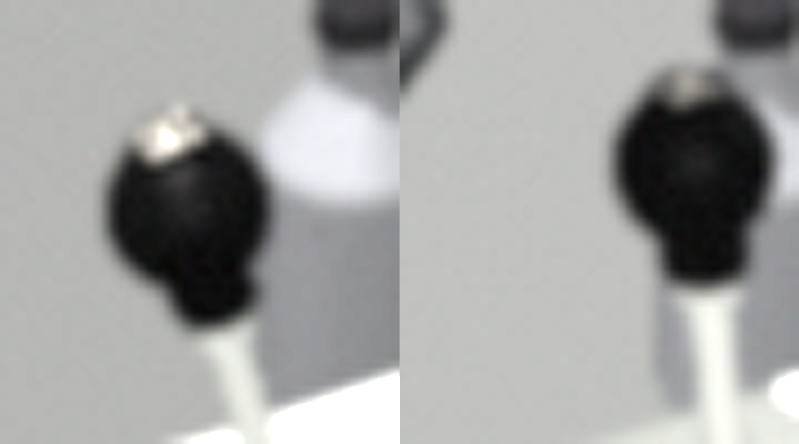

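```bash
python3 -m crank '[{"angular":[0,0,0],"delta_pos":[0,-0.7,0],"gripper":0},{"angular":[0,0,0],"delta_pos":[0,-0.8,0],"gripper":0},{"angular":[0,0,0],"delta_pos":[-0.5,-0.5,0],"gripper":0},{"angular":[0,0,0],"delta_pos":[-0.6,0,0],"gripper":0},{"angular":[0,0,0],"delta_pos":[-0.45,0,0],"gripper":0},{"angular":[0,0,0],"delta_pos":[-0.1,0,0],"gripper":0},{"angular":[0,0,0],"delta_pos":[-0.1,0,0],"gripper":0},{"angular":[0,0,0],"delta_pos":[-0.1,0,0],"gripper":0},{"angular":[0,0,0],"delta_pos":[-0.08,0,0],"gripper":0},{"angular":[0,0,0],"delta_pos":[0,0,0],"gripper":0}]'; python3 rel.py -32 36 259
```

```text
time: 10.15
tool_pos: [0.572, 0.0003, 0.2598]
tool_rot: [0.0, -0.057, 0.998, -0.0]
contact_force: [-3.4, -0.3, 3.9]
gripper_width: -0.001
t 10.15 tcp cover mm [-30.9  37.2 259.8] rot shares [-0.    0.    0.01] F cover [-3.4  0.1  3.9] grip -0.0
delta shares in aligned tool [ 0.04 -0.04  0.03] in current tool [ 0.04 -0.04  0.03]
```

```bash
python3 -m crank '[{"angular":[0,0,0],"delta_pos":[0.5,0,0],"gripper":0},{"angular":[0,0,0],"delta_pos":[0.75,0.5,0],"gripper":0},{"angular":[0,0,0],"delta_pos":[0.5,0.7,0],"gripper":0},{"angular":[0,0,1],"delta_pos":[0,0.8,0],"gripper":0},{"angular":[0,0,1],"delta_pos":[0,0,0],"gripper":0},{"angular":[0,0,1],"delta_pos":[0,0,0],"gripper":0},{"angular":[0,0,1],"delta_pos":[0,0,0],"gripper":0},{"angular":[0,0,1],"delta_pos":[0,0,0],"gripper":0},{"angular":[0,0,1],"delta_pos":[0,0,0],"gripper":0},{"angular":[0,0,1],"delta_pos":[0,0,0],"gripper":0},{"angular":[0,0,1],"delta_pos":[0,0,0],"gripper":0},{"angular":[0,0,1],"delta_pos":[0,0,0],"gripper":0}]' >/dev/null
python3 -m crank '[{"angular":[0,0,1],"delta_pos":[0,0,0],"gripper":0},{"angular":[0,0,1],"delta_pos":[0,0,0],"gripper":0},{"angular":[0,0,1],"delta_pos":[0,0,0],"gripper":0},{"angular":[0,0,1],"delta_pos":[0,0,0],"gripper":0},{"angular":[0,0,1],"delta_pos":[0,0,0],"gripper":0},{"angular":[0,0,1],"delta_pos":[0,0,0],"gripper":0},{"angular":[0,0,1],"delta_pos":[0,0,0],"gripper":0},{"angular":[0,0,1],"delta_pos":[0,0,0],"gripper":0},{"angular":[0,0,1],"delta_pos":[0,0,0],"gripper":0},{"angular":[0,0,0],"delta_pos":[0,0,0],"gripper":0}]' >/dev/null; python3 rel.py 0 90 259
python3 - <<'E'
from h import *
c="side"; im=grab_frame(c); cv2.imwrite(f"pics/{c}5.png",im[:,:,::-1])
cv2.imwrite("pics/side5z.png",cv2.convertScaleAbs(cv2.resize(cv2.imread("pics/side5.png")[150:225,280:370],None,fx=8,fy=8,interpolation=cv2.INTER_CUBIC),alpha=2))
E
```

```text
t 12.9 tcp cover mm [-83.9  97.1 259.1] rot shares [ 1.000e-02  0.000e+00 -1.798e+01] F cover [ 0.6 -0.1  0.2] grip -0.0
delta shares in aligned tool [-2.8  -0.24  0.  ] in current tool [-0.24  2.8   0.01]
```

View pics/side5z.png

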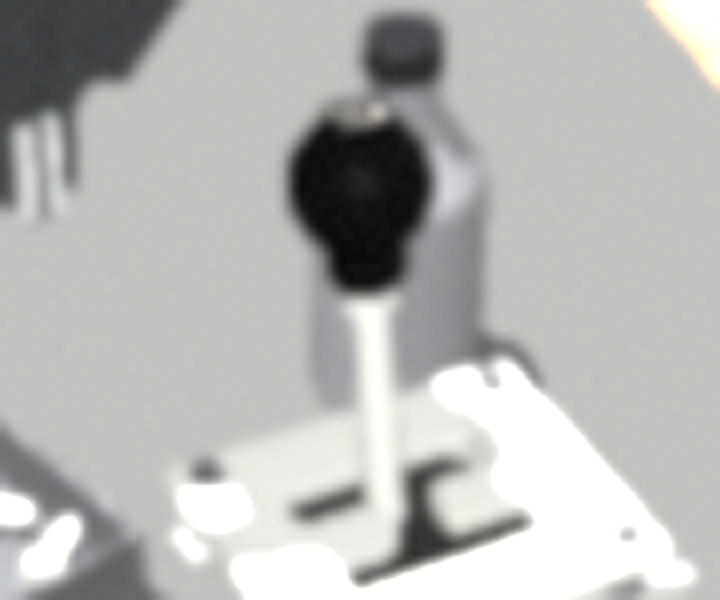

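```bash
python3 -m crank '[{"angular":[0,0,0],"delta_pos":[0,0.9,0],"gripper":0},{"angular":[0,0,0],"delta_pos":[0,0.9,0],"gripper":0},{"angular":[0,0,0],"delta_pos":[-0.1,0.9,0],"gripper":0},{"angular":[0,0,0],"delta_pos":[-0.3,0.1,0],"gripper":0},{"angular":[0,0,0],"delta_pos":[-0.3,0,0],"gripper":0},{"angular":[0,0,0],"delta_pos":[0,0,0],"gripper":0}]' >/dev/null; python3 rel.py 0 -5 259
python3 -m crank '[{"angular":[0,0,0],"delta_pos":[-0.12,0,0],"gripper":0},{"angular":[0,0,0],"delta_pos":[-0.12,0,0],"gripper":0},{"angular":[0,0,0],"delta_pos":[-0.12,0,0],"gripper":0},{"angular":[0,0,0],"delta_pos":[-0.12,0,0],"gripper":0}]' >/dev/null; python3 rel.py 0 -5 259
```

```text
t 13.7 tcp cover mm [-2.000e-01  7.540e+01  2.594e+02] rot shares [ -0.  -0. -18.] F cover [-1.2 -0.5 -0.2] grip 0.0
delta shares in aligned tool [-0.01 -2.68  0.01] in current tool [-2.68  0.01  0.02]
t 14.2 tcp cover mm [  0.9  62.7 260.6] rot shares [  0.03  -0.   -17.98] F cover [0.2 4.9 3.4] grip 0.0
delta shares in aligned tool [ 0.03 -2.26  0.05] in current tool [-2.26 -0.03  0.05]
```

Contact force is about 5 N and the lever is moving as expected; I'll continue in short pushes.

```bash
python3 -m crank '[{"angular":[0,0,0],"delta_pos":[-0.12,0,0],"gripper":0},{"angular":[0,0,0],"delta_pos":[-0.12,0,0],"gripper":0},{"angular":[0,0,0],"delta_pos":[-0.12,0,0],"gripper":0},{"angular":[0,0,0],"delta_pos":[-0.12,0,0],"gripper":0}]' >/dev/null; python3 rel.py 
python3 -m crank '[{"angular":[0,0,0],"delta_pos":[-0.12,0,0],"gripper":0},{"angular":[0,0,0],"delta_pos":[-0.12,0,0],"gripper":0},{"angular":[0,0,0],"delta_pos":[-0.12,0,0],"gripper":0},{"angular":[0,0,0],"delta_pos":[-0.12,0,0],"gripper":0}]' >/dev/null; python3 rel.py 0 -5 259
python3 - <<'E'
from h import *
c="side"; im=grab_frame(c); cv2.imwrite(f"pics/{c}6.png",im[:,:,::-1])
cv2.imwrite("pics/side6z.png",cv2.convertScaleAbs(cv2.resize(cv2.imread("pics/side6.png")[150:225,280:370],None,fx=8,fy=8,interpolation=cv2.INTER_CUBIC),alpha=2))
E
```

```text
t 14.7 tcp cover mm [  0.7  47.3 259.7] rot shares [ 1.000e-02  0.000e+00 -1.799e+01] F cover [-0.1  4.7  4.6] grip 0.0
t 15.2 tcp cover mm [  0.5  32.6 259.3] rot shares [ -0.    -0.   -17.99] F cover [-0.7  4.3  3.7] grip 0.0
delta shares in aligned tool [ 0.02 -1.25  0.01] in current tool [-1.25 -0.02  0.01]
```

View pics/side6z.png

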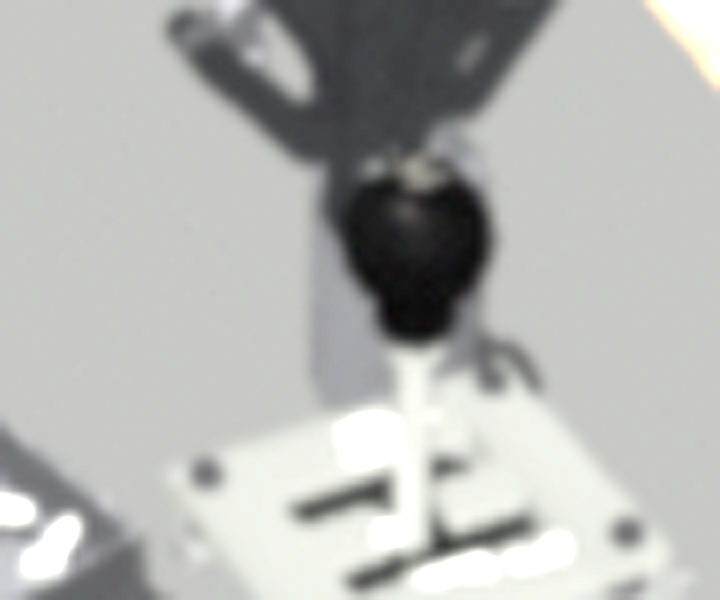

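```bash
python3 -m crank '[{"angular":[0,0,0],"delta_pos":[-0.12,0,0],"gripper":0},{"angular":[0,0,0],"delta_pos":[-0.12,0,0],"gripper":0},{"angular":[0,0,0],"delta_pos":[-0.12,0,0],"gripper":0},{"angular":[0,0,0],"delta_pos":[-0.12,0,0],"gripper":0},{"angular":[0,0,0],"delta_pos":[-0.12,0,0],"gripper":0},{"angular":[0,0,0],"delta_pos":[-0.12,0,0],"gripper":0}]' >/dev/null; python3 rel.py 
python3 -m crank '[{"angular":[0,0,0],"delta_pos":[-0.1,0,0],"gripper":0},{"angular":[0,0,0],"delta_pos":[-0.1,0,0],"gripper":0},{"angular":[0,0,0],"delta_pos":[-0.1,0,0],"gripper":0}]' >/dev/null; python3 rel.py 
python3 -m crank '[{"angular":[0,0,0],"delta_pos":[-0.1,0,0],"gripper":0},{"angular":[0,0,0],"delta_pos":[-0.05,0,0],"gripper":0},{"angular":[0,0,0],"delta_pos":[0,0,0],"gripper":0}]' >/dev/null; python3 rel.py 0 -5 259
python3 - <<'E'
from h import *
c="side"; im=grab_frame(c); cv2.imwrite(f"pics/{c}7.png",im[:,:,::-1])
cv2.imwrite("pics/side7z.png",cv2.convertScaleAbs(cv2.resize(cv2.imread("pics/side7.png")[150:225,280:370],None,fx=8,fy=8,interpolation=cv2.INTER_CUBIC),alpha=2))
E
```

```text
t 16.0 tcp cover mm [  0.6  11.  259.4] rot shares [ -0.     0.   -17.99] F cover [-1.2  3.2  3.5] grip -0.0
t 16.38 tcp cover mm [  0.5   2.2 259.2] rot shares [ -0.    -0.   -17.99] F cover [-0.7  2.8  1.7] grip 0.0
t 16.75 tcp cover mm [  0.4  -2.3 259. ] rot shares [-0.000e+00 -1.000e-02 -1.799e+01] F cover [0.3 2.4 0.4] grip -0.0
delta shares in aligned tool [ 0.01 -0.09 -0.  ] in current tool [-0.09 -0.01 -0.  ]
```

View pics/side7z.png

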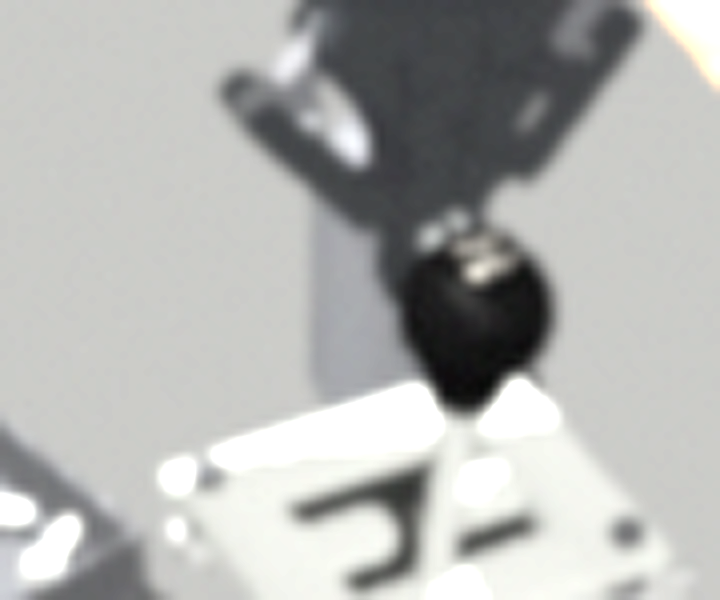

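```bash
python3 kn.py 339.6 187.5; python3 kn.py 339.6 188.5; python3 kn.py 339 187.5; python3 rel.py
```

```text
[0.005 0.14 ]
[-0.003  0.153]
[-0.001  0.138]
t 16.8 tcp cover mm [  0.5  -2.2 259. ] rot shares [-0.000e+00 -1.000e-02 -1.799e+01] F cover [-0.3  3.1  0.5] grip -0.0
```

```bash
python3 -m crank '[{"angular":[0,0,0],"delta_pos":[-0.08,0,0],"gripper":0},{"angular":[0,0,0],"delta_pos":[-0.06,0,0],"gripper":0},{"angular":[0,0,0],"delta_pos":[0,0,0],"gripper":0}]' >/dev/null; python3 rel.py
python3 -m crank '[{"angular":[0,0,0],"delta_pos":[0.4,0,0],"gripper":0},{"angular":[0,0,0],"delta_pos":[0.8,-0.3,0],"gripper":0},{"angular":[0,0,0],"delta_pos":[0.3,-0.8,0],"gripper":0},{"angular":[0,0,0],"delta_pos":[0,-0.9,0],"gripper":0},{"angular":[0,0,0],"delta_pos":[0,-0.9,0],"gripper":0},{"angular":[0,0,-1],"delta_pos":[0,0,0],"gripper":0},{"angular":[0,0,-1],"delta_pos":[0,0,0],"gripper":0},{"angular":[0,0,-1],"delta_pos":[0,0,0],"gripper":0},{"angular":[0,0,-1],"delta_pos":[0,0,0],"gripper":0},{"angular":[0,0,-1],"delta_pos":[0,0,0],"gripper":0},{"angular":[0,0,-1],"delta_pos":[0,0,0],"gripper":0}]' >/dev/null; python3 rel.py
python3 -m crank '[{"angular":[0,0,-1],"delta_pos":[0,0,0],"gripper":0},{"angular":[0,0,-1],"delta_pos":[0,0,0],"gripper":0},{"angular":[0,0,-1],"delta_pos":[0,0,0],"gripper":0},{"angular":[0,0,-1],"delta_pos":[0,0,0],"gripper":0},{"angular":[0,0,-1],"delta_pos":[0,0,0],"gripper":0},{"angular":[0,0,-1],"delta_pos":[0,0,0],"gripper":0},{"angular":[0,0,-1],"delta_pos":[0,0,0],"gripper":0},{"angular":[0,0,-1],"delta_pos":[0,0,0],"gripper":0},{"angular":[0,0,-1],"delta_pos":[0,0,0],"gripper":0},{"angular":[0,0,-1],"delta_pos":[0,0,0],"gripper":0},{"angular":[0,0,-1],"delta_pos":[0,0,0],"gripper":0},{"angular":[0,0,-1],"delta_pos":[0,0,0],"gripper":0}]' >/dev/null; python3 rel.py -80 -36 258
python3 - <<'E'
from h import *
c="side"; im=grab_frame(c); cv2.imwrite(f"pics/{c}8.png",im[:,:,::-1])
cv2.imwrite("pics/side8z.png",cv2.convertScaleAbs(cv2.resize(cv2.imread("pics/side8.png")[150:225,280:370],None,fx=8,fy=8,interpolation=cv2.INTER_CUBIC),alpha=2))
E
```

```text
t 17.18 tcp cover mm [  0.4  -6.1 258.8] rot shares [ -0.    -0.02 -17.99] F cover [ 0.7  6.3 -2.6] grip 0.0
t 18.55 tcp cover mm [-86.8  39.5 259.9] rot shares [-1.000e-02  2.000e-02 -1.195e+01] F cover [ 0.2 -0.6 -0.2] grip 0.0
t 20.05 tcp cover mm [-86.8  39.5 259.9] rot shares [-0.01  0.01  0.05] F cover [-0.4  0.4  0.9] grip -0.0
delta shares in aligned tool [-0.23 -2.52  0.06] in current tool [-0.21 -2.52  0.07]
```

View pics/side8z.png

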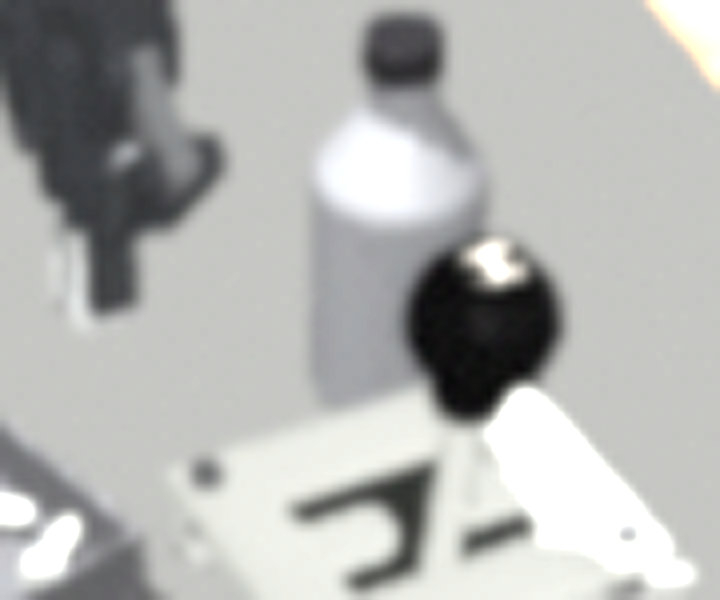

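```bash
python3 kn.py 340.6 189.2
python3 -m crank '[{"angular":[0,0,0],"delta_pos":[0,-0.9,0],"gripper":0},{"angular":[0,0,0],"delta_pos":[0,-0.9,0.06],"gripper":0},{"angular":[0,0,0],"delta_pos":[-0.4,-0.7,0],"gripper":0},{"angular":[0,0,0],"delta_pos":[-0.6,0,0],"gripper":0},{"angular":[0,0,0],"delta_pos":[-0.5,0,0],"gripper":0},{"angular":[0,0,0],"delta_pos":[0,0,0],"gripper":0}]' >/dev/null; python3 rel.py 22 -36 259
python3 -m crank '[{"angular":[0,0,0],"delta_pos":[-0.1,0,0],"gripper":0},{"angular":[0,0,0],"delta_pos":[-0.12,0,0],"gripper":0},{"angular":[0,0,0],"delta_pos":[-0.12,0,0],"gripper":0},{"angular":[0,0,0],"delta_pos":[-0.12,0,0],"gripper":0}]' >/dev/null; python3 rel.py 22 -36 259
```

```text
[0.002 0.167]
t 20.85 tcp cover mm [-40.9 -35.7 257.7] rot shares [-0.   -0.    0.02] F cover [0.9 0.3 0.4] grip 0.0
delta shares in aligned tool [-2.1  -0.01 -0.04] in current tool [-2.1  -0.01 -0.05]
t 21.35 tcp cover mm [-27.9 -36.5 258.1] rot shares [-0.   -0.01  0.01] F cover [-4.4 -1.4  2.2] grip -0.0
delta shares in aligned tool [-1.66  0.02 -0.03] in current tool [-1.66  0.02 -0.03]
```

```bash

python3 -m crank '[{"angular":[0,0,0],"delta_pos":[-0.12,0,0],"gripper":0},{"angular":[0,0,0],"delta_pos":[-0.12,0,0],"gripper":0},{"angular":[0,0,0],"delta_pos":[-0.12,0,0],"gripper":0},{"angular":[0,0,0],"delta_pos":[-0.12,0,0],"gripper":0},{"angular":[0,0,0],"delta_pos":[-0.12,0,0],"gripper":0}]' >/dev/null; python3 rel.py 22 -36 259
python3 - <<'E'
from h import *
c="side"; im=grab_frame(c); cv2.imwrite(f"pics/{c}9.png",im[:,:,::-1])
cv2.imwrite("pics/side9z.png",cv2.convertScaleAbs(cv2.resize(cv2.imread("pics/side9.png")[150:225,280:370],None,fx=8,fy=8,interpolation=cv2.INTER_CUBIC),alpha=2))
E
```

```text
t 21.98 tcp cover mm [ -9.3 -36.4 257.6] rot shares [-0.   -0.    0.01] F cover [-3.4  0.2  2.7] grip 0.0
delta shares in aligned tool [-1.04  0.01 -0.05] in current tool [-1.04  0.01 -0.05]
```

View pics/side9z.png

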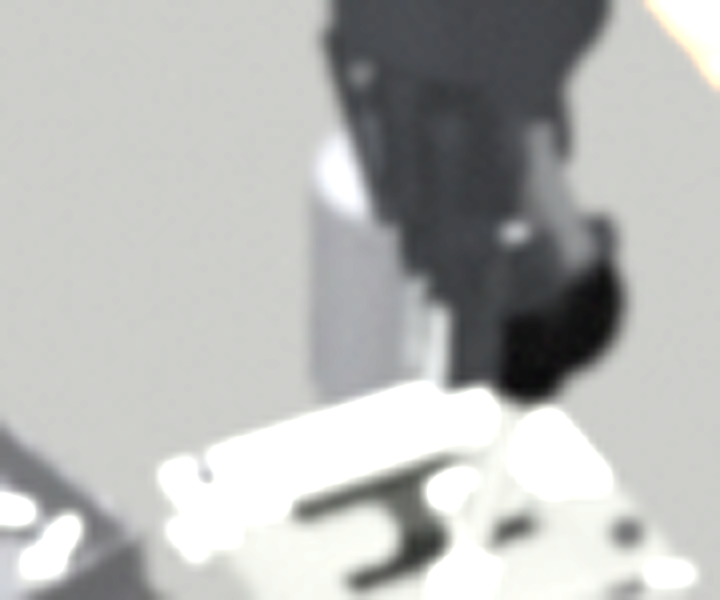

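```bash

python3 -m crank '[{"angular":[0,0,0],"delta_pos":[-0.12,0,0],"gripper":0},{"angular":[0,0,0],"delta_pos":[-0.12,0,0],"gripper":0},{"angular":[0,0,0],"delta_pos":[-0.12,0,0],"gripper":0},{"angular":[0,0,0],"delta_pos":[-0.12,0,0],"gripper":0},{"angular":[0,0,0],"delta_pos":[-0.12,0,0],"gripper":0},{"angular":[0,0,0],"delta_pos":[-0.12,0,0],"gripper":0},{"angular":[0,0,0],"delta_pos":[-0.1,0,0],"gripper":0},{"angular":[0,0,0],"delta_pos":[0,0,0],"gripper":0}]' >/dev/null; python3 rel.py 22 -36 259
python3 -m crank '[{"angular":[0,0,0],"delta_pos":[-0.06,0,0],"gripper":0},{"angular":[0,0,0],"delta_pos":[0,0,0],"gripper":0}]' >/dev/null; python3 rel.py 22 -36 259
```

```text
t 23.02 tcp cover mm [ 14.9 -36.1 256.7] rot shares [ 0.01 -0.02  0.01] F cover [-2.9  1.  -2.3] grip 0.0
delta shares in aligned tool [-0.24  0.   -0.08] in current tool [-0.24  0.   -0.08]
t 23.27 tcp cover mm [ 16.8 -36.3 257.4] rot shares [ 0.   -0.    0.01] F cover [-3.8  0.3 -2.9] grip -0.0
delta shares in aligned tool [-0.17  0.01 -0.05] in current tool [-0.17  0.01 -0.05]
```

```bash

python3 -m crank '[{"angular":[0,0,0],"delta_pos":[-0.06,0,0],"gripper":0},{"angular":[0,0,0],"delta_pos":[0,0,0],"gripper":0}]' >/dev/null; python3 rel.py
python3 -m crank '[{"angular":[0,0,0],"delta_pos":[-0.05,0,0],"gripper":0},{"angular":[0,0,0],"delta_pos":[0,0,0],"gripper":0}]' >/dev/null; python3 rel.py
python3 - <<'E'
from h import *
p=np.load('fit.npy')
c="side"; im=grab_frame(c); cv2.imwrite(f"pics/{c}10.png",im[:,:,::-1])
print(proj(c,cover2w(*p[:3],[knob(.23,.17),knob(.255,.17)])))
cv2.imwrite("pics/side10z.png",cv2.convertScaleAbs(cv2.resize(cv2.imread("pics/side10.png")[150:225,290:380],None,fx=8,fy=8,interpolation=cv2.INTER_CUBIC),alpha=2))
E
```

```text
t 23.52 tcp cover mm [ 18.7 -36.4 257.6] rot shares [0.   0.   0.01] F cover [-3.8 -0.2 -3.2] grip -0.0
t 23.77 tcp cover mm [ 20.3 -36.4 257.7] rot shares [-0.    0.    0.01] F cover [-2.6  0.1 -2.6] grip 0.0
[[357.98443979 184.96712563]
 [359.80083139 184.73227723]]
```

View pics/side10z.png

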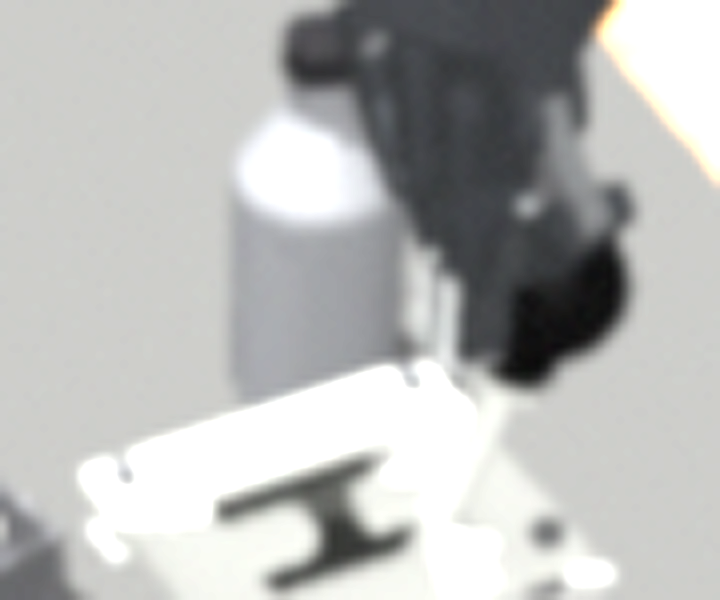

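```bash

python3 -m crank '[{"angular":[0,0,0],"delta_pos":[-0.04,0,0],"gripper":0},{"angular":[0,0,0],"delta_pos":[0,0,0],"gripper":0}]' >/dev/null; python3 rel.py
python3 -m crank '[{"angular":[0,0,0],"delta_pos":[-0.04,0,0],"gripper":0},{"angular":[0,0,0],"delta_pos":[0,0,0],"gripper":0}]' >/dev/null; python3 rel.py
```

```text
t 24.07 tcp cover mm [ 21.4 -36.3 257.6] rot shares [-0.    0.    0.01] F cover [-3.4  0.4 -2.9] grip 0.0
t 24.32 tcp cover mm [ 22.4 -36.3 257.5] rot shares [ 0.   -0.01  0.01] F cover [-4.7 -0.4 -2.5] grip -0.0
```

```bash

python3 -m crank '[{"angular":[0,0,0],"delta_pos":[-0.03,0,0],"gripper":0},{"angular":[0,0,0],"delta_pos":[0,0,0],"gripper":0}]' >/dev/null; python3 rel.py
python3 -m crank '[{"angular":[0,0,0],"delta_pos":[-0.03,0,0],"gripper":0},{"angular":[0,0,0],"delta_pos":[0,0,0],"gripper":0}]' >/dev/null; python3 rel.py
```

```text
t 24.57 tcp cover mm [ 22.9 -36.4 257.4] rot shares [ 0.   -0.02  0.01] F cover [-5.6  0.  -2. ] grip 0.0
t 24.82 tcp cover mm [ 23.3 -36.4 257.3] rot shares [ 0.   -0.04  0.01] F cover [-7.7 -0.7 -1.5] grip -0.0
```

```bash

python3 -m crank '[{"angular":[0,0,0],"delta_pos":[0.3,0,0],"gripper":0},{"angular":[0,0,0],"delta_pos":[0.7,0,0],"gripper":0},{"angular":[0,0,0],"delta_pos":[1,0,0],"gripper":0},{"angular":[0,0,0],"delta_pos":[1,0,-0.5],"gripper":0},{"angular":[0,0,0],"delta_pos":[1,0,-1],"gripper":0},{"angular":[0,0,0],"delta_pos":[1,0,-1],"gripper":0},{"angular":[0,0,0],"delta_pos":[0.5,0.8,-1],"gripper":0},{"angular":[0,0,0],"delta_pos":[0,0,0],"gripper":0},{"angular":[0,0,0],"delta_pos":[0,0,0],"gripper":0}]' >/dev/null; python3 rel.py
python3 - <<'E'
from h import *
for c in ["side","top"]:
    im=grab_frame(c); cv2.imwrite(f"pics/{c}11.png",im[:,:,::-1])
    for t in ["oil_bottle","spanner","spare_gear","parts_tray"]: print(c,t,[(r['pixel'],round(r['conf'],2)) for r in landmark_of(c,t)][:1])
cv2.imwrite("pics/side11z.png",cv2.convertScaleAbs(cv2.resize(cv2.imread("pics/side11.png")[150:225,290:380],None,fx=8,fy=8,interpolation=cv2.INTER_CUBIC),alpha=2))
E
```

```text
t 25.95 tcp cover mm [-140.2  -12.7  362.7] rot shares [-0.01  0.02  0.01] F cover [ 0.1 -0.2 -0.4] grip 0.0
side oil_bottle [([331.1, 196.8], 0.9)]
side spanner [([419.6, 306.5], 0.87)]
side spare_gear [([332.7, 316.7], 0.86)]
side parts_tray []
top oil_bottle [([265.0, 181.9], 0.92)]
top spanner [([415.1, 171.8], 0.64)]
top spare_gear [([417.2, 172.8], 0.55)]
top parts_tray [([281.2, 245.5], 0.61)]
```

View pics/side11z.png

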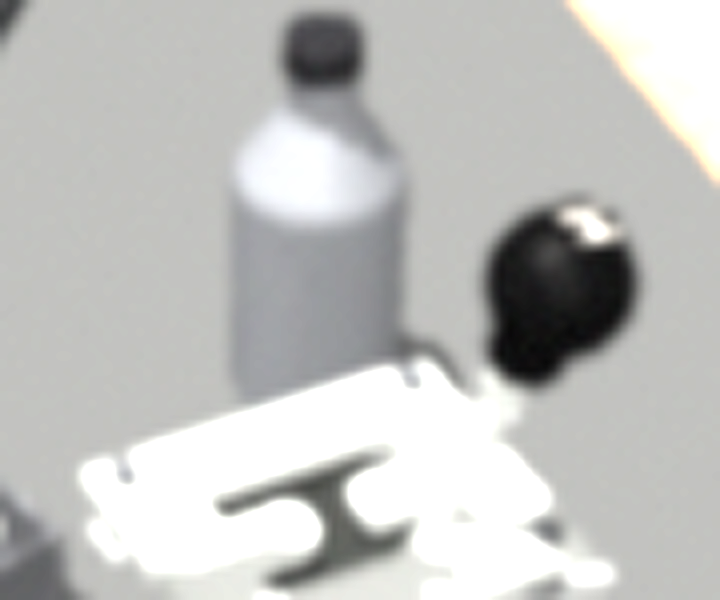

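View pics/top11.png

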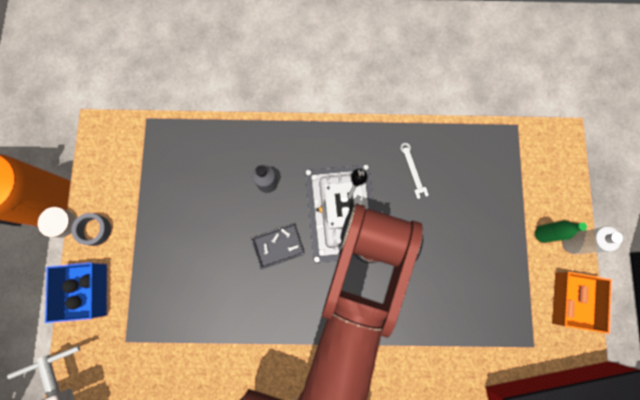

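```bash
python3 kn.py 360.25 184; python3 kn.py 360.25 184.8; python3 -c "
from h import *
p=np.load('fit.npy');print(proj('top',cover2w(*p[:3],[knob(.23,.17),knob(.255,.17)])))
im=cv2.imread('pics/top11.png')[150:200,330:390];cv2.imwrite('pics/top11z.png',cv2.resize(im,None,fx=10,fy=10,interpolation=cv2.INTER_CUBIC))"
```

```text
[0.264 0.154]
[0.257 0.166]
[[358.80907731 178.02641355]
 [358.45045974 176.23401504]]
```

View pics/top11z.png

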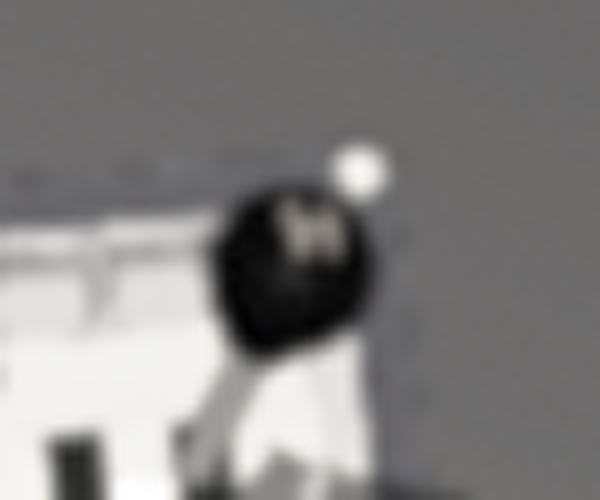

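```bash
python3 -c "
from plant import *
print(job_done())"
```

```text
the job is handed in; nothing more can be done
None
```

The lever is standing in third, fully home as far as I can measure, and I handed the job in at about 26 s of the 48 s. The hand-in gave no verdict.

**What I did:** with the fingers shut I pushed the knob forward out of second to neutral. A picture showed fore at about -0.02, so I gave it one small extra nudge. I then pushed it across from the left, and forward from behind into third in small steps until the force began to rise at the stop. After that I backed the hand off about 16 cm and 10 cm up.

**Last checks:**
- **Position after the crossing:** fore was about 0.00 and across about 0.167 before the forward push.
- **Final position:** the side camera gives fore about 0.257–0.264 and across about 0.154–0.166. The top camera agrees with fore about 0.255. The values above the 0.255 stop are measurement error.
- **Forces:** the highest horizontal force I read was about 8 N, against the 35 N limit. I read it only between moves, so short peaks within a move were not seen.
- **Loose things:** in the last top picture the bottle, spanner, gear and tray look to be where they started.

**Where the checks disagreed:**
- **Side camera:** the detector missed the tray in the last picture. Its bottle point was about 4 pixels from its earlier, less certain reading.
- **Top camera:** the detector put the gear on the spanner, which I took as a false report.

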